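Find the hidden notch of the cutlery box lock by feel and slide the box open

ROBOT

A 6-joint arm with a two-finger parallel gripper is mounted at the origin on a cart in front of the work surface, level with it; the furniture and walls round the work are solid. World frame = base frame: x ahead of the robot, y to its left, z up, the work surface at z = 0. Lengths are in m, angles in rad, forces in N, time in s.
With the tool pointing down it reaches from about 0.325 to 0.85 m from the base axis. Payload 15.5 kg.
Tool frame: the origin (TCP) lies between the finger pads; the fingertips stand 11 mm ahead of it and the grasp point (between the pads) lies 8 mm behind it; z points along the fingers, y is the direction in which the jaws open and shut (so a half turn about z gives the same grasp; the last joint's range is limited). The gripper opens to 91 mm and grips with 3 to 60 N. Pads are 32 mm wide; open, the fingers measure 118 mm over their backs; the gripper's body (76 mm by 178 mm) begins 60 mm behind the grasp point.
Start: joints at [1.147, 0.494, 1.345, -0, 1.302, -0.096], TCP at [0.202, 0.592, 0.195] pointing down, gripper open.
Joint ranges: [-2.91, 2.91], [-0.82, 2.16], [0.22, 2.67], [-1.22, 4.37], [0.12, 2.79], [-3.08, 3.08]. Speed limits (rad/s): [1.89, 1.89, 2.57, 3.01, 3.01, 3.01].

INTERFACE

Orientations are given as a unit quaternion [w, x, y, z].
In Python, from station import status, optics, workorder gives the robot as it stands.
- The arm moves only by the tool carry_out, never from a script. Its argument "steps" is one flat list of numbers, 7 for each row, row after row: the shift along the tool's x, y, z in units of 40 mm (1.0 is 40 mm), then the turn, a rotation vector about the tool's x, y, z in units of 5 degrees (1.0 is 5 degrees), then the opening, from 0 (shut) to 1 (fully open). In form: [x, y, z, ax, ay, az, gripper, x, y, z, ax, ay, az, gripper, ...]. A call has exactly 10 rows; each row shifts and turns the pose as measured when the row begins, along the tool's axes as they then stand; what a row does not reach is not made up. A row lasts 1/12 s, in which the tool goes at most 41.7 mm and 7.16 degrees, less where a joint would pass 70% of its speed; a pose out of reach is approached as far as the arm can. A call is refused whole if a number of a shift passes 1 or a number of a turn 1, either way. A call with a gripper value outside its range is refused whole. The fingers move at their own pace and stop on an object; "newtons" is the grip in N (left out, the last holds). Time passes only in rows, so rows that do not move let the fingers close, or fill a call up. It gives the time, the measured TCP pose, the force and the opening at its end, in the units of the state.
- status.get_obs(): the state, without advancing time (a new reading comes with each control period).
- optics.grab_frame(name): name is "scene" or "top" or "wrist"; returns a dict with "img" (400x640x3 uint8, blue, green, red), "z_map" (400x640 float32, m along the optical axis (not along the pixel's ray), 0 where there is no reading), "K" (3x3 intrinsics, pixels), "R" (3x3) and "t" (3): a world point X has camera coordinates R X + t; the wrist camera has in their place "T_tool_cam" (4x4, takes a point from camera to tool coordinates, whose origin is the TCP and whose axes are the flange's). Camera axes: x right, y down, z forward; pixel columns grow to the right and rows downward; lengths in m; the calibration is good to about 2 mm. A picture is of the moment at which its call begins: read the wrist's pose just before it.
- workorder.hand_in(): hands the job in, once; it reports no verdict.
The state is a dict: "time_s": time; "joints": joint angles; "qvel": joint speeds; "effort": joint torques, N m; "tcp_pos": TCP position; "tool_rot": TCP orientation; "contact_force": force on the tool from outside, world axes, zero at the start; "ft_torque": the same for the moment, N m; "grip_width": finger opening in m.
Only numpy, scipy, OpenCV 4.12 (cv2) and the standard library are available. Lean on these libraries where they do the work, as an engineer would, in place of code of your own. Each camera call takes 0.05 s, during which the arm holds its last target. There are 200 camera calls.

TASK

Open the wooden cutlery box. Turn the knob on its lid slowly clockwise (seen from above) until you feel it fall into the hidden notch, without forcing it on past the notch; then lift the knob to draw the bolt and slide the lid all the way open towards the front of the box. Leave the things standing around the box where they are.

Things in the scene. Friction and masses are not known exactly. Their poses are not given: they have to be found in the camera images.
- box: wooden cutlery box, 220 (x) x 160 (y) x 92 mm, fixed to the worktop. Origin: centre of underside; x from its front to its back, z up. Sliding lid, upper face 86 mm above the worktop. On the lid at box x = +30 mm, y = 0 (lid closed) stands a round steel lock housing, 60 mm across, 26 mm high, with the knob on top; both travel with the lid.
- knob_grip (a point): point to grip on the knob's vertical axis, 138 mm above the worktop before lifting. The knob is a black bar 50 long, 14 thick, 34 mm tall, with a small round nose at one end, on a steel disc 32 mm across, 4 mm thick, just above the housing. The point is mid-length, mid-thickness, 14 mm below the bar's top, 20 mm above the disc. x: along the bar to the nose (turns with it); z up.
- knob_turn (a joint): knob angle, rad, grows clockwise from above; 0: nose towards box +x. Starts at 0 to 0.15, end stop 1.9. Drag about 0.1 N m either way. A sprung pin drops into an unseen notch centred at 0.5 to 1.45: over about 0.18 rad the torque dips and reverses (knob drawn on clockwise, peak 0.2 to 0.5 N m), then about 0.11 rad turns freely, then a hard wall. Once dropped it turns neither on nor back.
- knob_lift (a joint): height of the knob above its lower position, m: 0 at the start, 0.010 at its upper stop. Lifts anywhere within the notch and nowhere else; takes about 4 N and stays where it is left. The bolt is free of the box from 0.007 up.
- lid (a joint): how far the lid has slid open, m: 0 closed, 0.12 at its stop; slides along the box's -x (towards its front). Takes about 3 N once the bolt is drawn; with the bolt down it is locked (1.5 mm play). The knob serves as its handle.
- catch (a joint): yielding of the notch inside the lock, rad: 0, and stays 0 unless the knob is forced against a wall of the notch with more than about 0.7 N m, which shoves the notch along and harms the lock.
- salt: bystander: salt shaker, 44 mm across, 90 mm tall, loose, right of the box. Origin: centre of its underside.
- spice: bystander: glass spice jar with green cap, 46 mm across, 106 mm tall, loose, left of the box. Origin: centre of its underside.
- mill: bystander: turned wooden pepper mill, 58 mm across, 170 mm tall, loose, farther to the right. Origin: centre of its underside.

How it is judged:
By the outcome, as a careful person would: the job done as asked, in the order asked, and still so for the second after the job is handed in, with the robot touching nothing.
It also fails if it takes over 61 s, if anything falls off the work surface, if the arm or the gripper's body presses on something with over 40 N, if the wrist force passes 120 N, or if a joint passes its speed limit or range.

## Working session

There is one attempt and no reset: what is moved stays moved. The work goes in short steps, Python scripts to look and compute and a tool call to move; the robot and the scene stay as the last step left them, time stands still between calls to the robot, and variables do not carry over. Pictures are saved under pics/ and viewed, about 8 in all and at most 12, crops included, and the job is handed in when it is done.

Besides the shell and the picture viewer there is one more tool, called as name(argument=value, ...) on one line, values as JSON. carry_out: Moves the arm, as the interface text tells. Its arguments: {"type":"object","properties":{"steps":{"type":"array"},"newtons":{"type":"number"}},"required":["steps"]}

```bash
mkdir -p pics; ls; python3 - <<'E'
from station import status, optics
import cv2,numpy as np
print(status.get_obs())
for n in ("top","scene"):
    f=optics.grab_frame(n); cv2.imwrite(f"pics/{n}1.png",f["img"]); np.savez(f"{n}1.npz",**f); print(n,f["K"],f["R"],f["t"])
E
```

```text
pics
{'time_s': 0.0, 'joints': array([ 1.14652186e+00,  4.94191652e-01,  1.34611301e+00,  1.43542041e-05,
        1.30250299e+00, -9.54763629e-02]), 'qvel': array([ 4.67277159e-04, -6.26825259e-05, -1.18542279e-03, -2.00559163e-03,
        1.62056849e-03,  1.00116627e-03]), 'effort': array([ 5.46618230e-04, -8.78767562e+01, -3.81849790e+01,  7.06503703e-02,
        5.32228814e-02, -1.89718082e-05]), 'tcp_pos': array([0.20163089, 0.59116541, 0.19413916]), 'tool_rot': array([-1.62789852e-04,  1.63661367e-01,  9.86516390e-01, -5.85322316e-04]), 'contact_force': array([-0.21885732,  1.03713139, -0.07774146]), 'ft_torque': array([ 0.02682086,  0.02093478, -0.01482554]), 'grip_width': 0.09120758783362343}
top [[444.26806116   0.         324.00113987]
 [  0.         444.26806116 200.77095038]
 [  0.           0.           1.        ]] [[-0.0307027  -0.99915546 -0.02730777]
 [-0.99527959  0.03307722 -0.09123832]
 [ 0.09206453  0.02437761 -0.9954546 ]] [-0.19719286  0.52997539  1.15527505]
scene [[507.04218057   0.         315.55293121]
 [  0.         507.04218057 191.15145932]
 [  0.           0.           1.        ]] [[-0.55164638 -0.83407098 -0.00344645]
 [-0.52364522  0.34954415 -0.77692636]
 [ 0.64921642 -0.4267839  -0.62958204]] [0.09722069 0.44070972 0.82593162]
```

View pics/top1.png

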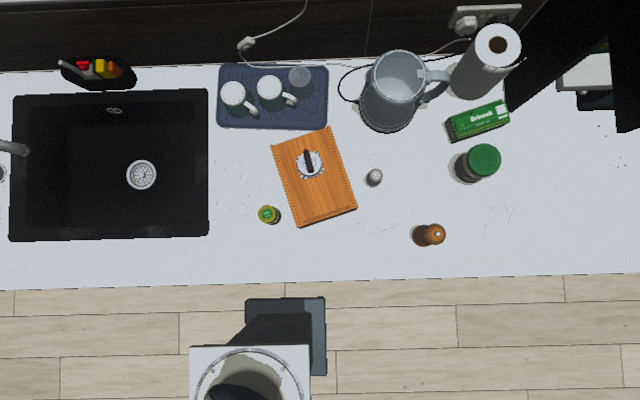

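View pics/scene1.png

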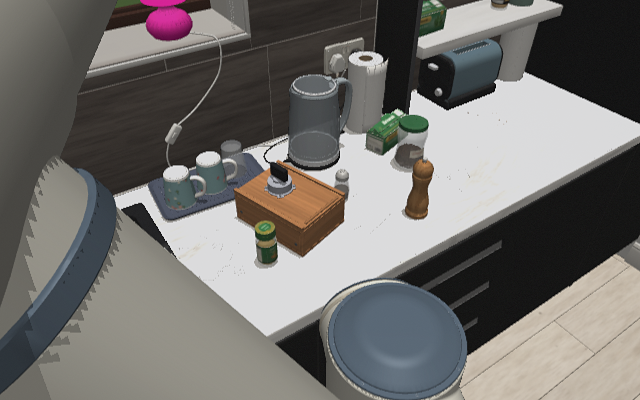

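```bash
cat > h.py <<'E'
import numpy as np
def pix2w(f,u,v,z):
    K,R,t=f["K"],f["R"],f["t"]; d=R.T@np.linalg.inv(K)@[u,v,1]; c=-R.T@t
    return c+d*(z-c[2])/d[2]
E
python3 - <<'E'
import cv2,numpy as np
f=np.load("top1.npz"); a=f["img"][110:240,250:390]
cv2.imwrite("pics/c1.png",cv2.resize(a,None,fx=5,fy=4.6 if 0 else 4.5,interpolation=cv2.INTER_CUBIC))
E
```

```text
(no output)
```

View pics/c1.png

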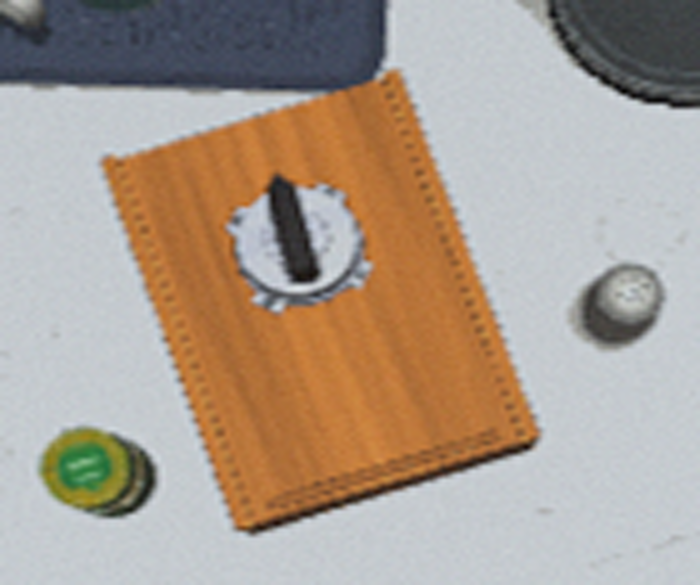

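```bash
python3 - <<'E'
import numpy as np; from h import *
f=np.load("top1.npz")
P=[pix2w(f,250+u/5,110+v/4.5,.092)[:2] for u,v in [(105,158),(397,70),(538,438),(240,530)]]
print(P); bl,br,fr,fl=P
print("len",np.linalg.norm(bl-fl),np.linalg.norm(br-fr),"w",np.linalg.norm(bl-br),np.linalg.norm(fl-fr))
c=sum(P)/4; d=(bl+br-fl-fr); yaw=np.arctan2(d[1],d[0]); e=(bl+fl-br-fr); y2=np.arctan2(e[1],e[0])-np.pi/2
print(c,yaw,y2, "knob",c+.03*np.array([np.cos(yaw),np.sin(yaw)]))
n=pix2w(f,250+278/5,110+178/4.5,.152);t=pix2w(f,250+302/5,110+270/4.5,.152)
print(n,t,(n+t)/2,np.arctan2(*(n-t)[1::-1]))
for nm,u,v,z in [("salt",637,285,.09),("spice",84,467,.106)]: print(nm,pix2w(f,250+u/5,110+v/4.5,z))
print("mill",pix2w(f,437,234,.17))
E
```

```text
[array([ 0.66249998, -0.08619425]), array([ 0.70727644, -0.23526704]), array([ 0.49777285, -0.29860003]), array([ 0.45180934, -0.14922798])]
len 0.21991770365017935 0.2188671365621103 w 0.1556522677562026 0.1562838850357861
[ 0.57983965 -0.19232232] 0.292130095921086 0.29516150293796395 knob [ 0.60856863 -0.18368254]
[ 0.63522692 -0.17716981  0.152     ] [ 0.58563339 -0.18723528  0.152     ] [ 0.61043016 -0.18220255  0.152     ] 0.20023942082438914
salt [ 0.58148196 -0.35129555  0.09      ]
spice [ 0.48815028 -0.07442507  0.106     ]
mill [ 0.42500673 -0.47310197  0.17      ]
```

carry_out(steps=[-0.7,-0.66,-0.1,0,0,0,1,-0.7,-0.66,-0.1,0,0,0,1,-0.7,-0.66,-0.1,0,0,0,1,-0.7,-0.66,-0.1,0,0,0,1,-0.7,-0.66,-0.1,0,0,0,1,-0.7,-0.66,-0.1,0,0,0,1,-0.7,-0.66,-0.1,0,0,0,1,-0.7,-0.66,-0.1,0,0,0,1,-0.7,-0.66,0,0,0,0,1,-0.7,-0.66,0,0,0,0,1], newtons=30)

```text
time_s: 0.93
tcp_pos: [0.3832, 0.2416, 0.2243]
tool_rot: [-0.001, 0.159, 0.987, -0.002]
contact_force: [0.8, 0.2, 0.5]
grip_width: 0.091
```

carry_out(steps=[-0.7,-0.66,0,0,0,0,1,-0.7,-0.66,0,0,0,0,1,-0.7,-0.66,0,0,0,0,1,-0.7,-0.66,0,0,0,0,1,-0.7,-0.66,0,0,0,0,1,-0.7,-0.66,0,0,0,0,1,-0.7,-0.66,0,0,0,0,1,-0.7,-0.66,0,0,0,0,1,-0.7,-0.66,0,0,0,0,1,-0.7,-0.66,0,0,0,0,1])

```text
time_s: 1.77
tcp_pos: [0.57, -0.117, 0.2239]
tool_rot: [-0.002, 0.159, 0.987, -0.001]
contact_force: [1.4, 0.6, 0.1]
grip_width: 0.0911
```

carry_out(steps=[0,0,0,0,0,-1,1,0,0,0,0,0,-1,1,0,0,0,0,0,-1,1,0,0,0,0,0,-1,1,0,0,0,0,0,-1,1,0,0,0,0,0,-1,1,0,0,0,0,0,0,1,0,0,0,0,0,0,1,0,0,0,0,0,0,1,0,0,0,0,0,0,1])

```text
time_s: 2.6
tcp_pos: [0.5717, -0.1267, 0.2197]
tool_rot: [-0.005, -0.105, 0.994, -0.0]
contact_force: [-0.4, 0.2, 0.5]
grip_width: 0.0913
```

```bash
cat >> h.py <<'E'
from scipy.spatial.transform import Rotation as Ro
def pose(o):
    q=o["tool_rot"]; return Ro.from_quat([q[1],q[2],q[3],q[0]]), np.array(o["tcp_pos"])
def rows(o,p,yaw):
    """shift (40mm units) and turn (5deg units) in tool axes to reach p, tool down with tool x at yaw"""
    R,t=pose(o); T=Ro.from_matrix(np.array([[np.cos(yaw),np.sin(yaw),0],[np.sin(yaw),-np.cos(yaw),0],[0,0,-1]]))
    return R.inv().apply(np.array(p)-t)/.04, np.degrees((R.inv()*T).as_rotvec())/5
E
python3 - <<'E'
from station import status, optics
import cv2,numpy as np; from h import *
o=status.get_obs(); f=optics.grab_frame("wrist"); cv2.imwrite("pics/w1.png",f["img"]); 
R,t=pose(o); np.savez("w1.npz",**f,RR=R.as_matrix(),tt=t)
print(o["tcp_pos"],o["joints"],R.as_matrix()[:,0]); print(rows(o,[.609,-.183,.2],np.pi+.2)); print(f["T_tool_cam"])
E
```

```text
[ 0.57174232 -0.12668658  0.21973401] [-0.31698699  0.41955987  1.40334582 -0.00487662  1.32730582 -2.09781744] [-0.97772625 -0.20965404  0.00982687]
(array([-0.62038509, -1.57195821,  0.48687695]), array([ 0.00228568, -0.11262466,  0.12868789]))
[[-4.54705563e-04 -9.70494337e-01 -2.41123484e-01  6.67894576e-02]
 [ 9.99999299e-01 -7.04853133e-04  9.51175411e-04 -1.27795026e-04]
 [-1.09306699e-03 -2.41122883e-01  9.70493978e-01 -1.89985244e-01]
 [ 0.00000000e+00  0.00000000e+00  0.00000000e+00  1.00000000e+00]]
```

View pics/w1.png

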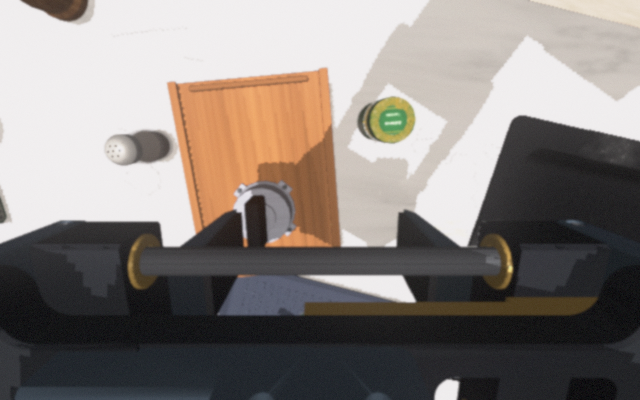

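```bash
python3 - <<'E'
import numpy as np; from h import *
f=np.load("w1.npz"); T=f["T_tool_cam"];Rw=f["RR"]@T[:3,:3]; c=f["RR"]@T[:3,3]+f["tt"]
g=dict(K=f["K"],R=Rw.T,t=-Rw.T@c)
for p in [(246,197),(266,197),(256,198),(256,240)]: print(p,pix2w(g,*p,.152))
import cv2; cv2.imwrite("pics/w1c.png",cv2.resize(f["img"][160:260,190:350],None,fx=5,fy=5,interpolation=cv2.INTER_CUBIC))
E
```

```text
(246, 197) [ 0.58217368 -0.19006149  0.152     ]
(266, 197) [ 0.57852873 -0.17299748  0.152     ]
(256, 198) [ 0.58123859 -0.18138453  0.152     ]
(256, 240) [ 0.61980216 -0.17506766  0.152     ]
```

View pics/w1c.png

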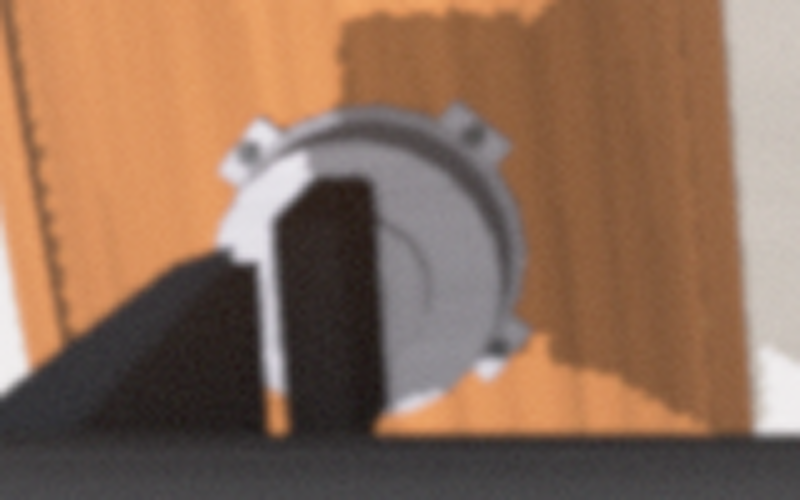

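```bash
python3 - <<'E'
import numpy as np; from h import *
f=np.load("w1.npz"); T=f["T_tool_cam"];Rw=f["RR"]@T[:3,:3]; c=f["RR"]@T[:3,3]+f["tt"]
g=dict(K=f["K"],R=Rw.T,t=-Rw.T@c)
P=lambda u,v,z=.152: pix2w(g,190+u/5,160+v/5,z)
a,b,cc=P(275,222),P(290,430),P(315,222); d=(b-a)[:2]; d/=np.linalg.norm(d); print(a,b,cc,np.arctan2(d[1],d[0]))
print("centre",cc[:2]+.025*d)
q=P(312,178,.118);r=P(370,178,.118);s=P(382,410,.118);print("bottom",q,r,s,np.arctan2(*(s-r)[1::-1]), (q+r)[:2]/2+.025*d)
L,Rr=P(218,240,.112),P(524,250,.112); print("housing",L,Rr,(L+Rr)/2,np.linalg.norm(L-Rr))
E
```

```text
[ 0.58896631 -0.18988835  0.152     ] [ 0.62704066 -0.18122768  0.152     ] [ 0.58750018 -0.1830234   0.152     ] 0.2236616793933807
centre [ 0.61187748 -0.17747836]
bottom [ 0.58917115 -0.19063486  0.118     ] [ 0.58678137 -0.17944735  0.118     ] [ 0.63440631 -0.16885985  0.118     ] 0.2187526473038245 [ 0.61235355 -0.17949607]
housing [ 0.60761965 -0.20828585  0.112     ] [ 0.59670382 -0.14705469  0.112     ] [ 0.60216174 -0.17767027  0.112     ] 0.06219655329184374
```

```bash
python3 - <<'E'
from station import status; from h import *
o=status.get_obs(); print(rows(o,[.611,-.181,.18],np.pi+.212))
E
```

```text
(array([-0.68471481, -1.5346155 ,  0.9862987 ]), array([ 0.00337597, -0.11287327, -0.00584239]))
```

carry_out(steps=[-0.18,-0.4,0,0,-0.11,0,1,-0.18,-0.4,0,0,0,0,1,-0.18,-0.4,0,0,0,0,1,-0.15,-0.35,0,0,0,0,1,0,0,0.25,0,0,0,1,0,0,0.25,0,0,0,1,0,0,0.25,0,0,0,1,0,0,0.2,0,0,0,1,0,0,0,0,0,0,1,0,0,0,0,0,0,1])

```text
time_s: 3.48
tcp_pos: [0.6127, -0.1837, 0.177]
tool_rot: [-0.0, -0.102, 0.995, 0.001]
contact_force: [-0.8, -0.1, 0.8]
grip_width: 0.091
```

```bash
python3 - <<'E'
from station import status; from h import *
o=status.get_obs(); print(o["tcp_pos"],rows(o,[.611,-.181,.133],np.pi+.212))
E
```

```text
[ 0.6127326  -0.18371029  0.17701676] (array([0.02860386, 0.07362508, 1.10052268]), array([ 0.01577345, -0.00049642, -0.08669159]))
```

carry_out(steps=[0,0.05,0.2,0,0,-0.08,1,0,0,0.2,0,0,0,1,0,0,0.2,0,0,0,1,0,0,0.2,0,0,0,1,0,0,0.1,0,0,0,0.6,0,0,0.1,0,0,0,0.4,0,0,0,0,0,0,0.35,0,0,0,0,0,0,0.35,0,0,0,0,0,0,0.35,0,0,0,0,0,0,0.35])

```text
time_s: 4.32
tcp_pos: [0.6121, -0.1804, 0.1333]
tool_rot: [0.0, -0.106, 0.994, 0.001]
contact_force: [0.1, -0.7, 0.1]
grip_width: 0.054
```

```bash
python3 - <<'E'
from station import status,optics; from h import *; import cv2
o=status.get_obs(); print(o["tcp_pos"],o["contact_force"],o["grip_width"],rows(o,[.611,-.181,.133],np.pi+.212))
f=optics.grab_frame("wrist"); cv2.imwrite("pics/w2.png",f["img"][100:300,140:500])
E
```

```text
[ 0.61213702 -0.18040397  0.13331173] [ 0.0715575  -0.74478736  0.13771284] 0.05398967255541339 (array([ 0.03093777, -0.00855637,  0.00777285]), array([0.0140485 , 0.00368218, 0.01455143]))
```

View pics/w2.png

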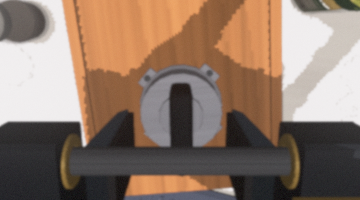

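carry_out(steps=[0,0,0,0,0,0,0.1,0,0,0,0,0,0,0.1,0,0,0,0,0,0,0.1,0,0,0,0,0,0,0.1,0,0,0,0,0,0,0.1,0,0,0,0,0,0,0.1,0,0,0,0,0,0,0.1,0,0,0,0,0,0,0.1,0,0,0,0,0,0,0.1,0,0,0,0,0,0,0.1], newtons=20)

```text
time_s: 5.2
tcp_pos: [0.6127, -0.1807, 0.1344]
tool_rot: [0.001, -0.106, 0.994, 0.0]
contact_force: [-1.1, -0.6, -0.0]
grip_width: 0.0092
```

```bash
cat > s.py <<'E'
from station import status; from h import *
o=status.get_obs(); R,t=pose(o); x=R.as_matrix()[:,0]
# moment about the vertical through the TCP is what ft_torque z gives if referred there
print("t %.2f"%o["time_s"],"pos",o["tcp_pos"].round(4),"F",o["contact_force"].round(2),"M",o["ft_torque"].round(3),"w %.4f"%o["grip_width"],
 "yaw %.3f knob~ %.3f"%(np.arctan2(-x[1],-x[0]),.293-np.arctan2(-x[1],-x[0])),"tilt",R.as_matrix()[:2,2].round(4),"F tool",R.inv().apply(o["contact_force"]).round(2),"q6 %.3f"%o["joints"][5],"e6 %.3f"%o["effort"][5])
E
python3 s.py
```

```text
t 5.20 pos [ 0.6127 -0.1807  0.1344] F [-1.05 -0.58 -0.  ] M [0.042 0.014 0.028] w 0.0092 yaw 0.213 knob~ 0.080 tilt [0.0018 0.0006] F tool [ 1.15 -0.35  0.  ] q6 -2.165 e6 -0.000
```

```bash
python3 - <<'E'
from station import optics; import cv2
f=optics.grab_frame("wrist"); cv2.imwrite("pics/w3.png",cv2.resize(f["img"][150:300,220:420],None,fx=3,fy=3))
f=optics.grab_frame("scene"); cv2.imwrite("pics/s3.png",cv2.resize(f["img"][100:250,180:380],None,fx=3,fy=3))
a=cv2.imread("pics/w3.png");b=cv2.imread("pics/s3.png");import numpy as np;cv2.imwrite("pics/ws3.png",cv2.resize(np.hstack([a,b]),None,fx=.66,fy=.66,interpolation=cv2.INTER_AREA))
E
```

```text
(no output)
```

View pics/ws3.png

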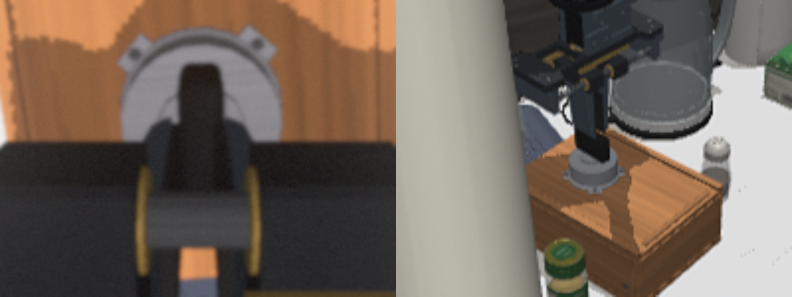

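carry_out(steps=[0,0,0,0,0,0,0,0,0,0,0,0,0,0,0,0,0,0,0,0,0,0,0,0,0,0,0,0,0,0,0,0,0,0,0,0,0,0,0,0,0,0,0,0,0,0,0,0,0,0,0,0,0,0,0,0,0,0,0,0,0,0,0,0,0,0,0,0,0,0], newtons=20)

```text
time_s: 6.13
tcp_pos: [0.6127, -0.1807, 0.1344]
tool_rot: [0.001, -0.106, 0.994, 0.0]
contact_force: [-0.7, -0.3, -0.3]
grip_width: 0.0005
```

```bash
python3 s.py
```

```text
t 6.13 pos [ 0.6127 -0.1807  0.1344] F [-0.71 -0.35 -0.32] M [0.102 0.002 0.011] w 0.0005 yaw 0.213 knob~ 0.080 tilt [0.0018 0.0006] F tool [ 0.77 -0.19  0.32] q6 -2.165 e6 -0.000
```

```bash
python3 - <<'E'
import numpy as np; from h import *
from station import optics,status; import cv2
def pts(f,u,v): 
    z=f["z_map"][v,u]; return f["R"].T@(np.linalg.inv(f["K"])@[u,v,1]*z-f["t"])
f=np.load("top1.npz")
print("bar top/tail/lid/table")
for p in [(308,157),(309,160),(310,168),(300,160),(320,200),(330,235),(240,180),(304,155),(314,155)]: print(p,pts(f,*p).round(4))
o=status.get_obs();R,t=pose(o);f=dict(optics.grab_frame("wrist"));T=f["T_tool_cam"];Rw=R.as_matrix()@T[:3,:3];c=R.as_matrix()@T[:3,3]+t
f["R"]=Rw.T;f["t"]=-Rw.T@c
for p in [(320,200),(320,190),(322,185),(321,210),(321,235),(321,245),(290,190),(300,225)]: print(p,pts(f,*p).round(4))
cv2.imwrite("pics/w4.png",cv2.resize(f["img"][150:300,220:420],None,fx=4,fy=4))
E
```

```text
bar top/tail/lid/table
(308, 157) [ 0.6169 -0.1824  0.1528]
(309, 160) [ 0.6094 -0.1847  0.1537]
(310, 168) [ 0.5902 -0.1865  0.1534]
(300, 160) [ 0.6183 -0.16    0.1106]
(320, 200) [ 0.5197 -0.2056  0.0856]
(330, 235) [ 0.4329 -0.2267 -0.0023]
(240, 180) [0.5894 0.013  0.0024]
(304, 155) [ 0.6305 -0.1702  0.1104]
(314, 155) [ 0.6291 -0.1951  0.1132]
(320, 200) [ 0.591  -0.1851  0.1528]
(320, 190) [ 0.5862 -0.1862  0.1482]
(322, 185) [ 0.5858 -0.1849  0.1344]
(321, 210) [ 0.5972 -0.1832  0.1515]
(321, 235) [ 0.5976 -0.1833  0.191 ]
(321, 245) [ 0.5973 -0.1835  0.2034]
(290, 190) [ 0.5991 -0.2054  0.1105]
(300, 225) [ 0.577  -0.1943  0.2407]
```

View pics/w4.png

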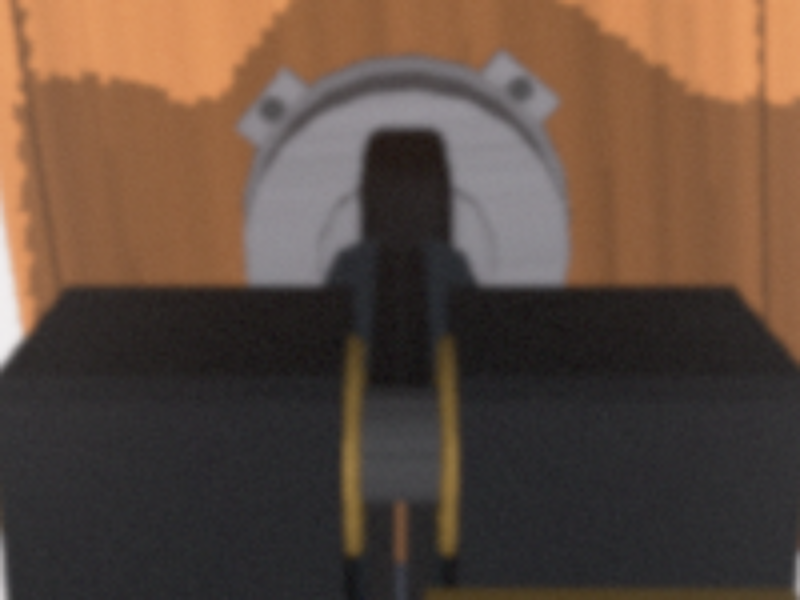

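```bash
python3 - <<'E'
import numpy as np; from h import *
from station import optics,status
o=status.get_obs();R,t=pose(o);f=dict(optics.grab_frame("wrist"));T=f["T_tool_cam"];Rw=R.as_matrix()@T[:3,:3];c=R.as_matrix()@T[:3,3]+t
np.set_printoptions(suppress=True)
for v in (195,205,209,213,217,221):
  print(v)
  for u in range(300,343,3):
    z=f["z_map"][v,u]; p=Rw@(np.linalg.inv(f["K"])@[u,v,1]*z)+c; print("   ",u,(R.inv().apply(p-t)*1000).round(1), "z%.3f"%p[2])
E
```

```text
195
    300 [ 15.2 -14.1  22.6] z0.112
    303 [ 15.1 -11.9  22.6] z0.112
    306 [15.3 -9.7 22.2] z0.112
    309 [15.3 -7.6 22.1] z0.112
    312 [ 24.9  -4.4 -17.4] z0.152
    315 [ 24.8  -2.7 -17.1] z0.151
    318 [ 24.9  -0.9 -17.4] z0.152
    321 [ 24.9   0.8 -17.8] z0.152
    324 [ 24.7   2.6 -16.8] z0.151
    327 [ 24.9   4.3 -17.6] z0.152
    330 [ 24.6   6.1 -16.4] z0.151
    333 [15.3  9.6 21.8] z0.113
    336 [15.2 11.8 22.3] z0.112
    339 [14.9 14.  23.5] z0.111
    342 [15.2 16.1 22.1] z0.112
205
    300 [  8.3 -14.1  20.6] z0.114
    303 [  9.4 -11.7  16.3] z0.118
    306 [ 9.6 -9.5 15.6] z0.119
    309 [ 9.6 -7.4 15.9] z0.119
    312 [ 18.3  -4.5 -15.7] z0.150
    315 [ 18.9  -2.7 -17.9] z0.152
    318 [ 19.   -0.9 -17.9] z0.152
    321 [ 18.8   0.8 -17.4] z0.152
    324 [ 19.1   2.6 -18.5] z0.153
    327 [ 18.7   4.4 -17.1] z0.152
    330 [ 18.6   6.1 -16.5] z0.151
    333 [ 9.4  9.4 16.5] z0.118
    336 [ 9.2 11.6 17.2] z0.117
    339 [ 9.2 13.7 16.9] z0.117
    342 [ 7.9 16.2 21.6] z0.113
209
    300 [  6.4 -13.8  16.6] z0.118
    303 [  6.3 -11.7  17.1] z0.117
    
[... 1325 characters left out ...]
.6 -33.9] z0.168
    333 [ 16.8   7.2 -34.2] z0.169
    336 [ 16.9   8.7 -34.7] z0.169
    339 [ 0.3 13.8 17.1] z0.117
    342 [ 0.6 15.9 16.1] z0.118
221
    300 [  37.6   -6.  -102.8] z0.237
    303 [  37.8   -5.  -103.6] z0.238
    306 [  37.5   -4.2 -102.6] z0.237
    309 [ 17.   -5.5 -41.5] z0.176
    312 [ 17.   -3.9 -41.6] z0.176
    315 [ 15.2  -2.5 -36.2] z0.171
    318 [ 15.6  -0.9 -37.2] z0.172
    321 [ 15.5   0.7 -37.1] z0.172
    324 [ 15.4   2.3 -36.9] z0.171
    327 [ 17.    3.8 -41.6] z0.176
    330 [ 17.    5.3 -41.4] z0.176
    333 [  37.4    4.  -102.2] z0.237
    336 [  37.6    4.9 -103. ] z0.237
    339 [  38.     5.7 -104.1] z0.238
    342 [  37.8    6.6 -103.4] z0.238
```

```bash
python3 - <<'E'
import numpy as np
f=np.load("w1.npz"); T=f["T_tool_cam"]; v,u=np.mgrid[:400,:640]; z=f["z_map"]
c=np.stack([u,v,np.ones_like(u)],-1)@np.linalg.inv(f["K"]).T*z[...,None]
p=(c@T[:3,:3].T+T[:3,3])*1000
for (a,b) in [(243,212),(240,220),(230,225),(220,235),(238,240),(242,230),(403,213),(405,225),(420,225),(408,240),(402,212)]: print((a,b),p[b,a].round(1))
m=(p[...,2]<40)&(z>0)&(abs(p[...,0])<40)&(abs(p[...,1])<70)&(v>200)
for k in (-60,-40,-20,-10,0,5,10,15,20): 
  s=m&(abs(p[...,2]-k)<3); print(k,s.sum(), p[s].min(0).round(1) if s.any() else '',p[s].max(0).round(1) if s.any() else '')
E
```

```text
(243, 212) [-23.2 -78.  107.4]
(240, 220) [ 11.5 -45.8 -23.2]
(230, 225) [ 15.2 -45.8 -42.6]
(220, 235) [ 15.1 -46.6 -56.2]
(238, 240) [  2.4 -45.5 -31.1]
(242, 230) [  4.3 -45.9 -20.2]
(403, 213) [ 15.6  47.8 -23.1]
(405, 225) [ 12.8  45.6 -36. ]
(420, 225) [ 17.2  49.3 -48.3]
(408, 240) [  6.9  45.8 -42.4]
(402, 212) [ 15.2  48.1 -19.8]
-60 552 [-17.3 -56.9 -63. ] [ 17.8  56.4 -57. ]
-40 326 [-17.3 -55.8 -43. ] [ 17.4  55.2 -37.1]
-20 164 [ -5.5 -52.2 -23. ] [ 16.9  52.3 -18.2]
-10 0  
0 0  
5 0  
10 0  
15 0  
20 0
```

carry_out(steps=[0,0,-0.1,0,0,0,0.5,0.04,0.02,0,0,0,0,0.5,0,0,0,0,0,0,0.5,0,0,0,0,0,0,0.5,0,0,0.15,0,0,0,0.5,0,0,0.15,0,0,0,0.5,0,0,0.15,0,0,0,0.5,0,0,0.15,0,0,0,0.5,0,0,0.1,0,0,0,0.5,0,0,0,0,0,0,0.5])

```text
time_s: 7.07
tcp_pos: [0.6104, -0.18, 0.1073]
tool_rot: [0.001, -0.106, 0.994, 0.0]
contact_force: [0.1, 0.5, -0.5]
grip_width: 0.0455
```

```bash
python3 s.py; python3 - <<'E'
import numpy as np; from station import optics
f=optics.grab_frame("wrist"); T=f["T_tool_cam"]; v,u=np.mgrid[:400,:640]; z=f["z_map"]
p=((np.stack([u,v,np.ones_like(u)],-1)@np.linalg.inv(f["K"]).T*z[...,None])@T[:3,:3].T+T[:3,3])*1000
s=(z>0)&(abs(p[...,0])<45)&(abs(p[...,1])<25)&(v<240)
zz=p[...,2][s]; print(np.histogram(zz,bins=np.arange(-30,60,5)))
b=s&(abs(p[...,1])<12)&(abs(p[...,2]- (np.nan_to_num(0)))<60)
for v0 in range(160,230,6): print(v0,[tuple(p[v0,a].round(0)) for a in (300,308,314,320,326,332,340)])
E
```

```text
t 7.07 pos [ 0.6104 -0.18    0.1073] F [ 0.05  0.53 -0.53] M [ 0.029  0.1   -0.004] w 0.0455 yaw 0.213 knob~ 0.080 tilt [0.0011 0.0009] F tool [-0.16  0.5   0.53] q6 -2.166 e6 -0.001
(array([ 134,  133,   52,  493,  915, 1471,  104,   90,   90,  646, 1424,
          0,    0,    0,    0,    0,    0]), array([-30, -25, -20, -15, -10,  -5,   0,   5,  10,  15,  20,  25,  30,
        35,  40,  45,  50,  55]))
160 [(np.float64(41.0), np.float64(-14.0), np.float64(21.0)), (np.float64(40.0), np.float64(-8.0), np.float64(21.0)), (np.float64(40.0), np.float64(-4.0), np.float64(22.0)), (np.float64(41.0), np.float64(0.0), np.float64(20.0)), (np.float64(41.0), np.float64(4.0), np.float64(20.0)), (np.float64(40.0), np.float64(9.0), np.float64(22.0)), (np.float64(41.0), np.float64(14.0), np.float64(21.0))]
166 [(np.float64(36.0), np.float64(-14.0), np.float64(22.0)), (np.float64(36.0), np.float64(-8.0), np.float64(22.0)), (np.float64(36.0), np.float64(-4.0), np.float64(22.0)), (np.float64(36.0), np.float64(0.0), np.float64(21.0)), (np.float64(36.0), np.float64(5.0), np.float64(22.0)), (np.float64(3
[... 3370 characters left out ...]
np.float64(-43.0)), (np.float64(19.0), np.float64(-3.0), np.float64(-46.0)), (np.float64(19.0), np.float64(0.0), np.float64(-45.0)), (np.float64(19.0), np.float64(3.0), np.float64(-46.0)), (np.float64(18.0), np.float64(6.0), np.float64(-44.0)), (np.float64(7.0), np.float64(13.0), np.float64(-11.0))]
226 [(np.float64(3.0), np.float64(-12.0), np.float64(-10.0)), (np.float64(16.0), np.float64(-6.0), np.float64(-46.0)), (np.float64(16.0), np.float64(-3.0), np.float64(-45.0)), (np.float64(15.0), np.float64(0.0), np.float64(-44.0)), (np.float64(15.0), np.float64(3.0), np.float64(-44.0)), (np.float64(15.0), np.float64(6.0), np.float64(-43.0)), (np.float64(3.0), np.float64(13.0), np.float64(-10.0))]
```

carry_out(steps=[0,0,0,0,0,0,0,0,0,0,0,0,0,0,0,0,0,0,0,0,0,0,0,0,0,0,0,0,0,0,0,0,0,0,0,0,0,0,0,0,0,0,0,0,0,0,0,0,0,0,0,0,0,0,0,0,0,0,0,0,0,0,0,0,0,0,0,0,0,0], newtons=25)

```text
time_s: 7.95
tcp_pos: [0.6109, -0.18, 0.1082]
tool_rot: [0.001, -0.106, 0.994, 0.0]
contact_force: [-0.1, 0.8, -0.9]
grip_width: 0.0139
```

```bash
python3 s.py
```

```text
t 7.95 pos [ 0.6109 -0.18    0.1082] F [-0.09  0.78 -0.86] M [ 0.189 -0.033  0.06 ] w 0.0139 yaw 0.213 knob~ 0.080 tilt [0.0021 0.0008] F tool [-0.07  0.78  0.86] q6 -2.166 e6 -0.001
```

carry_out(steps=[0,0,0,0,0,0,0,0,0,0,0,0,0.1,0,0,0,0,0,0,0.2,0,0,0,0,0,0,0.2,0,0,0,0,0,0,0.2,0,0,0,0,0,0,0.2,0,0,0,0,0,0,0.2,0,0,0,0,0,0,0.2,0,0,0,0,0,0,0.2,0,0,0,0,0,0,0.2,0], newtons=12)

```text
time_s: 8.78
tcp_pos: [0.6109, -0.1801, 0.1083]
tool_rot: [0.001, -0.025, 1.0, 0.0]
contact_force: [0.7, -0.1, -1.8]
grip_width: 0.0141
```

```bash
python3 s.py
```

```text
t 8.78 pos [ 0.6109 -0.1801  0.1083] F [ 0.72 -0.05 -1.78] M [-0.021  0.032  0.049] w 0.0141 yaw 0.050 knob~ 0.243 tilt [0.0021 0.0005] F tool [-0.71 -0.09  1.78] q6 -2.002 e6 -0.705
```

carry_out(steps=[0,0,0,0,0,0.15,0,0,0,0,0,0,0.15,0,0,0,0,0,0,0.15,0,0,0,0,0,0,0.15,0,0,0,0,0,0,0.15,0,0,0,0,0,0,0.15,0,0,0,0,0,0,0.15,0,0,0,0,0,0,0.15,0,0,0,0,0,0,0.15,0,0,0,0,0,0,0.15,0])

```text
time_s: 9.62
tcp_pos: [0.6109, -0.1803, 0.1083]
tool_rot: [0.001, 0.048, 0.999, 0.0]
contact_force: [-0.2, 0.4, -1.9]
grip_width: 0.0143
```

```bash
python3 s.py
```

```text
t 9.62 pos [ 0.6109 -0.1803  0.1083] F [-0.24  0.36 -1.87] M [ 0.032 -0.032  0.097] w 0.0143 yaw -0.096 knob~ 0.389 tilt [0.0022 0.0003] F tool [0.28 0.33 1.87] q6 -1.856 e6 -0.490
```

carry_out(steps=[0,0,0,0,0,0.1,0,0,0,0,0,0,0.1,0,0,0,0,0,0,0.1,0,0,0,0,0,0,0.1,0,0,0,0,0,0,0.1,0,0,0,0,0,0,0.1,0,0,0,0,0,0,0.1,0,0,0,0,0,0,0.1,0,0,0,0,0,0,0.1,0,0,0,0,0,0,0.1,0])

```text
time_s: 10.45
tcp_pos: [0.6109, -0.1803, 0.1083]
tool_rot: [0.001, 0.096, 0.995, 0.0]
contact_force: [-0.4, 0.0, -2.2]
grip_width: 0.014
```

```bash
python3 s.py
```

```text
t 10.45 pos [ 0.6109 -0.1803  0.1083] F [-0.4   0.01 -2.17] M [-0.192 -0.     0.043] w 0.0140 yaw -0.193 knob~ 0.486 tilt [0.0021 0.0002] F tool [ 0.4  -0.06  2.17] q6 -1.759 e6 -0.342
```

carry_out(steps=[0,0,0,0,0,0.1,0,0,0,0,0,0,0.1,0,0,0,0,0,0,0.1,0,0,0,0,0,0,0.1,0,0,0,0,0,0,0.1,0,0,0,0,0,0,0.1,0,0,0,0,0,0,0.1,0,0,0,0,0,0,0.1,0,0,0,0,0,0,0.1,0,0,0,0,0,0,0.1,0])

```text
time_s: 11.28
tcp_pos: [0.6109, -0.1804, 0.1083]
tool_rot: [0.001, 0.145, 0.989, 0.0]
contact_force: [-0.1, -0.8, -1.9]
grip_width: 0.0138
```

```bash
python3 s.py
```

```text
t 11.28 pos [ 0.6109 -0.1804  0.1083] F [-0.11 -0.8  -1.92] M [-0.087 -0.009  0.014] w 0.0138 yaw -0.290 knob~ 0.583 tilt [0.0021 0.0001] F tool [-0.12 -0.8   1.91] q6 -1.662 e6 -0.314
```

carry_out(steps=[0,0,0,0,0,0.06,0,0,0,0,0,0,0.06,0,0,0,0,0,0,0.06,0,0,0,0,0,0,0.06,0,0,0,0,0,0,0.06,0,0,0,0,0,0,0.06,0,0,0,0,0,0,0.06,0,0,0,0,0,0,0.06,0,0,0,0,0,0,0.06,0,0,0,0,0,0,0.06,0])

```text
time_s: 12.12
tcp_pos: [0.6109, -0.1805, 0.1083]
tool_rot: [0.001, 0.173, 0.985, 0.0]
contact_force: [0.6, -0.2, -0.9]
grip_width: 0.0141
```

```bash
python3 s.py
```

```text
t 12.12 pos [ 0.6109 -0.1805  0.1083] F [ 0.61 -0.21 -0.85] M [-0.095  0.027 -0.066] w 0.0141 yaw -0.349 knob~ 0.642 tilt [ 0.002  -0.0001] F tool [-0.64  0.01  0.85] q6 -1.604 e6 -0.266
```

carry_out(steps=[0,0,0,0,0,0.06,0,0,0,0,0,0,0.06,0,0,0,0,0,0,0.06,0,0,0,0,0,0,0.06,0,0,0,0,0,0,0.06,0,0,0,0,0,0,0.06,0,0,0,0,0,0,0.06,0,0,0,0,0,0,0.06,0,0,0,0,0,0,0.06,0,0,0,0,0,0,0.06,0])

```text
time_s: 12.95
tcp_pos: [0.6108, -0.1805, 0.1083]
tool_rot: [0.001, 0.202, 0.979, 0.0]
contact_force: [-0.7, -1.1, -1.8]
grip_width: 0.0139
```

```bash
python3 s.py
```

```text
t 12.95 pos [ 0.6108 -0.1805  0.1083] F [-0.66 -1.14 -1.85] M [-0.175  0.006  0.084] w 0.0139 yaw -0.407 knob~ 0.700 tilt [ 0.002  -0.0001] F tool [ 0.16 -1.31  1.85] q6 -1.546 e6 -0.149
```

```bash
cat >> s.py <<'E'
from station import optics
m=[]
for i in range(4): optics.grab_frame("wrist"); m.append(status.get_obs()["ft_torque"][2])
print("Mz",np.round(m,3),np.mean(m).round(3))
E
python3 s.py
```

```text
t 12.95 pos [ 0.6108 -0.1805  0.1083] F [-0.66 -1.14 -1.85] M [-0.175  0.006  0.084] w 0.0139 yaw -0.407 knob~ 0.700 tilt [ 0.002  -0.0001] F tool [ 0.16 -1.31  1.85] q6 -1.546 e6 -0.149
Mz [0.096 0.061 0.137 0.075] 0.092
```

carry_out(steps=[0,0,0,0,0,0.06,0,0,0,0,0,0,0.06,0,0,0,0,0,0,0.06,0,0,0,0,0,0,0.06,0,0,0,0,0,0,0.06,0,0,0,0,0,0,0.06,0,0,0,0,0,0,0.06,0,0,0,0,0,0,0.06,0,0,0,0,0,0,0.06,0,0,0,0,0,0,0.06,0])

```text
time_s: 13.98
tcp_pos: [0.6108, -0.1806, 0.1082]
tool_rot: [0.001, 0.23, 0.973, 0.0]
contact_force: [-1.1, -0.7, -1.2]
grip_width: 0.0139
```

```bash
python3 s.py
```

```text
t 13.98 pos [ 0.6108 -0.1806  0.1082] F [-1.08 -0.7  -1.2 ] M [-0.124  0.01  -0.001] w 0.0139 yaw -0.464 knob~ 0.757 tilt [ 0.0019 -0.0002] F tool [ 0.65 -1.11  1.2 ] q6 -1.489 e6 -0.252
Mz [ 0.005 -0.01  -0.006 -0.059] -0.018
```

carry_out(steps=[0,0,0,0,0,0.06,0,0,0,0,0,0,0.06,0,0,0,0,0,0,0.06,0,0,0,0,0,0,0.06,0,0,0,0,0,0,0.06,0,0,0,0,0,0,0.06,0,0,0,0,0,0,0.06,0,0,0,0,0,0,0,0,0,0,0,0,0,0,0,0,0,0,0,0,0,0])

```text
time_s: 15.02
tcp_pos: [0.6108, -0.1806, 0.1083]
tool_rot: [0.001, 0.249, 0.968, 0.0]
contact_force: [0.8, -0.4, -1.6]
grip_width: 0.0137
```

```bash
python3 s.py
```

```text
t 15.02 pos [ 0.6108 -0.1806  0.1083] F [ 0.77 -0.38 -1.64] M [-0.257  0.033  0.047] w 0.0137 yaw -0.504 knob~ 0.797 tilt [ 0.0019 -0.0002] F tool [-0.86  0.04  1.64] q6 -1.449 e6 0.019
Mz [-0.067 -0.     0.016 -0.055] -0.027
```

carry_out(steps=[0,0,0,0,0,0.06,0,0,0,0,0,0,0.06,0,0,0,0,0,0,0.06,0,0,0,0,0,0,0.06,0,0,0,0,0,0,0.06,0,0,0,0,0,0,0.06,0,0,0,0,0,0,0.06,0,0,0,0,0,0,0.06,0,0,0,0,0,0,0.06,0,0,0,0,0,0,0.06,0])

```text
time_s: 16.05
tcp_pos: [0.6108, -0.1807, 0.1083]
tool_rot: [0.001, 0.277, 0.961, 0.0]
contact_force: [0.3, 0.1, -1.4]
grip_width: 0.0139
```

```bash
python3 s.py
```

```text
t 16.05 pos [ 0.6108 -0.1807  0.1083] F [ 0.34  0.14 -1.4 ] M [-0.219  0.071  0.108] w 0.0139 yaw -0.561 knob~ 0.854 tilt [ 0.0019 -0.0003] F tool [-0.21  0.29  1.4 ] q6 -1.391 e6 -0.136
Mz [0.065 0.091 0.016 0.081] 0.063
```

carry_out(steps=[0,0,0,0,0,0.07,0,0,0,0,0,0,0.07,0,0,0,0,0,0,0.07,0,0,0,0,0,0,0.07,0,0,0,0,0,0,0.07,0,0,0,0,0,0,0.07,0,0,0,0,0,0,0.07,0,0,0,0,0,0,0.07,0,0,0,0,0,0,0.07,0,0,0,0,0,0,0.07,0])

```text
time_s: 17.08
tcp_pos: [0.6107, -0.1808, 0.1083]
tool_rot: [0.001, 0.309, 0.951, 0.0]
contact_force: [-0.1, -1.2, -0.8]
grip_width: 0.0141
```

```bash
python3 s.py
```

```text
t 17.08 pos [ 0.6107 -0.1808  0.1083] F [-0.06 -1.21 -0.83] M [-0.323  0.084 -0.029] w 0.0141 yaw -0.628 knob~ 0.921 tilt [ 0.0019 -0.0004] F tool [-0.66 -1.02  0.83] q6 -1.324 e6 -0.302
Mz [-0.125  0.022 -0.122 -0.038] -0.066
```

carry_out(steps=[0,0,0,0,0,0.06,0,0,0,0,0,0,0.06,0,0,0,0,0,0,0.06,0,0,0,0,0,0,0.06,0,0,0,0,0,0,0.06,0,0,0,0,0,0,0.06,0,0,0,0,0,0,0.06,0,0,0,0,0,0,0.06,0,0,0,0,0,0,0.06,0,0,0,0,0,0,0.06,0])

```text
time_s: 18.12
tcp_pos: [0.6107, -0.1808, 0.1083]
tool_rot: [0.001, 0.336, 0.942, 0.0]
contact_force: [-1.4, -0.3, -0.2]
grip_width: 0.0139
```

```bash
python3 s.py
```

```text
t 18.12 pos [ 0.6107 -0.1808  0.1083] F [-1.41 -0.34 -0.21] M [-0.314  0.168  0.027] w 0.0139 yaw -0.685 knob~ 0.978 tilt [ 0.0018 -0.0004] F tool [ 0.87 -1.16  0.21] q6 -1.268 e6 -0.250
Mz [-0.076 -0.001 -0.024 -0.101] -0.051
```

carry_out(steps=[0,0,0,0,0,0.06,0,0,0,0,0,0,0.06,0,0,0,0,0,0,0.06,0,0,0,0,0,0,0.06,0,0,0,0,0,0,0.06,0,0,0,0,0,0,0.06,0,0,0,0,0,0,0.06,0,0,0,0,0,0,0.06,0,0,0,0,0,0,0.06,0,0,0,0,0,0,0.06,0])

```text
time_s: 19.15
tcp_pos: [0.6106, -0.1809, 0.1083]
tool_rot: [0.001, 0.363, 0.932, 0.0]
contact_force: [-0.0, -1.3, -2.9]
grip_width: 0.0139
```

```bash
python3 s.py
```

```text
t 19.15 pos [ 0.6106 -0.1809  0.1083] F [-0.02 -1.25 -2.87] M [-0.36   0.035 -0.189] w 0.0139 yaw -0.742 knob~ 1.035 tilt [ 0.0017 -0.0004] F tool [-0.83 -0.94  2.87] q6 -1.211 e6 -0.379
Mz [-0.126 -0.194 -0.18  -0.232] -0.183
```

carry_out(steps=[0,0,0,0,0,0.06,0,0,0,0,0,0,0.06,0,0,0,0,0,0,0.06,0,0,0,0,0,0,0.06,0,0,0,0,0,0,0.06,0,0,0,0,0,0,0.06,0,0,0,0,0,0,0.06,0,0,0,0,0,0,0.06,0,0,0,0,0,0,0.06,0,0,0,0,0,0,0.06,0])

```text
time_s: 20.18
tcp_pos: [0.6106, -0.1808, 0.1082]
tool_rot: [0.001, 0.389, 0.921, 0.0]
contact_force: [-0.1, -1.7, -1.3]
grip_width: 0.0139
```

```bash
python3 s.py
```

```text
t 20.18 pos [ 0.6106 -0.1808  0.1082] F [-0.09 -1.69 -1.27] M [-0.299  0.125 -0.002] w 0.0139 yaw -0.798 knob~ 1.091 tilt [ 0.0016 -0.0006] F tool [-1.14 -1.24  1.27] q6 -1.154 e6 -0.198
Mz [0.003 0.001 0.016 0.004] 0.006
```

carry_out(steps=[0,0,0,0,0,0.05,0,0,0,0,0,0,0.05,0,0,0,0,0,0,0.05,0,0,0,0,0,0,0.05,0,0,0,0,0,0,0.05,0,0,0,0,0,0,0.05,0,0,0,0,0,0,0.05,0,0,0,0,0,0,0.05,0,0,0,0,0,0,0.05,0,0,0,0,0,0,0.05,0])

```text
time_s: 21.22
tcp_pos: [0.6106, -0.1809, 0.1083]
tool_rot: [0.001, 0.41, 0.912, 0.0]
contact_force: [0.2, -1.6, -2.4]
grip_width: 0.0143
```

```bash
python3 s.py
```

```text
t 21.22 pos [ 0.6106 -0.1809  0.1083] F [ 0.15 -1.57 -2.37] M [-0.34   0.126  0.032] w 0.0143 yaw -0.846 knob~ 1.139 tilt [ 0.0016 -0.0007] F tool [-1.27 -0.93  2.37] q6 -1.107 e6 -0.160
Mz [ 0.007  0.026  0.009 -0.031] 0.002
```

carry_out(steps=[0,0,0,0,0,0,0,0,0,0,0,0,0,0,0,0,-0.04,0,0,0,0,0,0,-0.04,0,0,0,0,0,0,-0.04,0,0,0,0,0,0,-0.04,0,0,0,0,0,0,-0.04,0,0,0,0,0,0,0,0,0,0,0,0,0,0,0,0,0,0,0,0,0,0,0,0,0], newtons=20)

```text
time_s: 22.25
tcp_pos: [0.6106, -0.1809, 0.117]
tool_rot: [0.001, 0.41, 0.912, 0.0]
contact_force: [0.0, -2.4, -4.2]
grip_width: 0.0137
```

```bash
cat > d.py <<'E'
import numpy as np; from station import optics,status; from h import *
o=status.get_obs(); R,t=pose(o)
f=optics.grab_frame("wrist"); T=f["T_tool_cam"]; z=f["z_map"]; v,u=np.mgrid[:400,:640]
p=((np.stack([u,v,np.ones_like(u)],-1)@np.linalg.inv(f["K"]).T*z[...,None])@T[:3,:3].T+T[:3,3])
b=p[212:222,314:327].reshape(-1,3); w=R.apply(b)+t; print("bar top tool z %.4f world z %.4f x %.4f"%(np.median(b[:,2]),np.median(w[:,2]),np.median(b[:,0])))
E
python3 s.py; python3 d.py
```

```text
t 22.25 pos [ 0.6106 -0.1809  0.117 ] F [ 0.03 -2.43 -4.2 ] M [-0.46   0.053 -0.004] w 0.0137 yaw -0.845 knob~ 1.138 tilt [ 0.0015 -0.0006] F tool [-1.83 -1.59  4.2 ] q6 -1.108 e6 0.004
Mz [-0.008  0.061 -0.043 -0.015] -0.001
bar top tool z -0.0437 world z 0.1606 x 0.0206
```

carry_out(steps=[0,0,-0.03,0,0,0,0,0,0,0,0,0,0,0,0.02,-0.045,0,0,0,0,0,0.02,-0.045,0,0,0,0,0,0.02,-0.045,0,0,0,0,0,0.02,-0.045,0,0,0,0,0,0.02,-0.045,0,0,0,0,0,0.02,-0.045,0,0,0,0,0,0.02,-0.045,0,0,0,0,0,0.02,-0.045,0,0,0,0,0])

```text
time_s: 23.33
tcp_pos: [0.5954, -0.1855, 0.1183]
tool_rot: [0.002, 0.41, 0.912, 0.001]
contact_force: [2.8, -0.2, -4.1]
grip_width: 0.0139
```

```bash
python3 s.py
```

```text
t 23.33 pos [ 0.5954 -0.1855  0.1183] F [ 2.84 -0.15 -4.15] M [-0.09  -0.413  0.025] w 0.0139 yaw -0.845 knob~ 1.138 tilt [0.0039 0.0001] F tool [-1.99  2.01  4.16] q6 -1.125 e6 0.091
Mz [ 0.021 -0.028  0.044  0.019] 0.014
```

carry_out(steps=[0.04,-0.09,0,0,0,0,0,0.084,-0.18,0,0,0,0,0,0.084,-0.18,0,0,0,0,0,0.084,-0.18,0,0,0,0,0,0.084,-0.18,0,0,0,0,0,0.084,-0.18,0,0,0,0,0,0.084,-0.18,0,0,0,0,0,0.084,-0.18,0,0,0,0,0,0.084,-0.18,0,0,0,0,0,0.084,-0.18,0,0,0,0,0])

```text
time_s: 24.37
tcp_pos: [0.5172, -0.2094, 0.1183]
tool_rot: [0.003, 0.41, 0.912, 0.001]
contact_force: [2.4, -1.7, -4.4]
grip_width: 0.0138
```

```bash
python3 s.py
```

```text
t 24.37 pos [ 0.5172 -0.2094  0.1183] F [ 2.4  -1.74 -4.36] M [-0.337 -0.576 -0.023] w 0.0138 yaw -0.845 knob~ 1.138 tilt [ 0.0062 -0.0009] F tool [-2.88  0.62  4.37] q6 -1.221 e6 0.450
Mz [-0.056  0.013  0.034 -0.053] -0.016
```

carry_out(steps=[0.025,-0.055,0,0,0,0,0,0.025,-0.055,0,0,0,0,0,0.025,-0.055,0,0,0,0,0,0.025,-0.055,0,0,0,0,0,0.025,-0.055,0,0,0,0,0,0.025,-0.055,0,0,0,0,0,0.025,-0.055,0,0,0,0,0,0.025,-0.055,0,0,0,0,0,0.025,-0.055,0,0,0,0,0,0.025,-0.055,0,0,0,0,0])

```text
time_s: 25.4
tcp_pos: [0.4951, -0.2162, 0.1183]
tool_rot: [0.004, 0.409, 0.912, 0.002]
contact_force: [12.7, 3.5, -5.3]
grip_width: 0.0141
```

```bash
python3 s.py
```

```text
t 25.40 pos [ 0.4951 -0.2162  0.1183] F [12.67  3.48 -5.28] M [ 0.672 -2.74  -0.015] w 0.0141 yaw -0.844 knob~ 1.137 tilt [ 0.0085 -0.0004] F tool [-5.79 11.75  5.38] q6 -1.255 e6 0.118
Mz [-0.056  0.019  0.015 -0.062] -0.021
```

carry_out(steps=[0,0,0,0,0,0,0,0,0,0,0,0,0,0.5,0,0,0,0,0,0,0.5,0,0,0,0,0,0,0.5,0,0,0,0,0,0,0.5,0,0,-0.2,0,0,0,0.5,0,0,-0.4,0,0,0,0.5,0,0,-0.6,0,0,0,0.5,0,0,-0.6,0,0,0,0.5,0,0,-0.6,0,0,0,0.5])

```text
time_s: 26.43
tcp_pos: [0.4898, -0.2141, 0.2151]
tool_rot: [-0.002, 0.41, 0.912, 0.002]
contact_force: [0.1, -0.4, 0.5]
grip_width: 0.0457
```

carry_out(steps=[0,0,-0.5,0,0,0,0.5,0,0,-0.5,0,0,0,0.5,0,0,0,0,0,0,0.5,0,0,0,0,0,0,0.5,0,0,0,0,0,0,0.5,0,0,0,0,0,0,0.5,0,0,0,0,0,0,0.5,0,0,0,0,0,0,0.5,0,0,0,0,0,0,0.5,0,0,0,0,0,0,0.5])

```text
time_s: 27.27
tcp_pos: [0.4894, -0.2144, 0.2628]
tool_rot: [0.0, 0.41, 0.912, 0.002]
contact_force: [0.7, -0.1, -0.3]
grip_width: 0.0453
```

```bash
python3 s.py; python3 - <<'E'
from station import optics; import cv2,numpy as np
a=optics.grab_frame("top")["img"][110:260,250:450];b=optics.grab_frame("wrist")["img"]
cv2.imwrite("pics/end.png",np.hstack([cv2.resize(a,(400,300)),cv2.resize(b,(400,300))]))
E
```

```text
t 27.27 pos [ 0.4894 -0.2144  0.2628] F [ 0.73 -0.12 -0.35] M [-0.039  0.082  0.043] w 0.0453 yaw -0.844 knob~ 1.137 tilt [0.0014 0.0032] F tool [-0.58  0.47  0.35] q6 -1.255 e6 0.000
Mz [ 0.011 -0.001  0.007  0.025] 0.01
```

View pics/end.png

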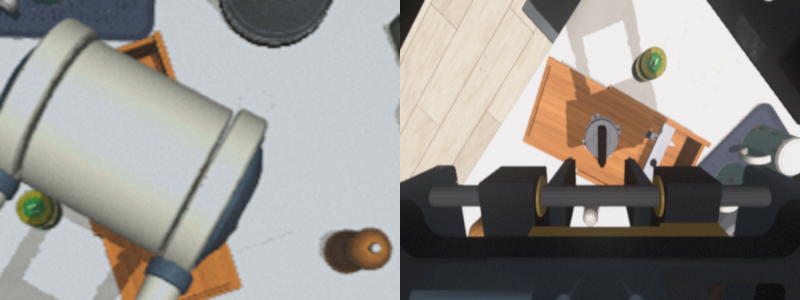

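```bash
python3 - <<'E'
from station import optics,status; from h import *
o=status.get_obs();R,t=pose(o);f=optics.grab_frame("wrist");T=f["T_tool_cam"];v,u=np.mgrid[:400,:640]
p=R.apply((((np.stack([u,v,np.ones_like(u)],-1)@np.linalg.inv(f["K"]).T*f["z_map"][...,None])@T[:3,:3].T+T[:3,3])).reshape(-1,3))+t
k=p[(abs(p[:,2]-.162)<.006)&(np.hypot(p[:,0]-.495,p[:,1]+.216)<.04)]
print(len(k),"knob top",np.median(k[:,2]),(k.min(0)+k.max(0))/2, np.ptp(k,axis=0))
h=(k.min(0)+k.max(0))[:2]/2-[.6106,-.1809]; print("travel",h@[-.957,-.289])
l=p[(abs(p[:,2]-.086)<.004)]; s=(l[:,:2]-[.5798,-.1923])@[.957,.289]; print("lid extent box x",np.percentile(s,[1,99]))
for n,c,h in (("spice",(.488,-.074),.106),("salt",(.5815,-.351),.09)):
  q=p[(abs(p[:,2]-h)<.004)&(np.hypot(p[:,0]-c[0],p[:,1]-c[1])<.05)]; print(n,len(q),np.median(q,axis=0) if len(q) else '')
E
```

```text
707 knob top 0.16162075769895506 [ 0.49554632 -0.21534467  0.16035695] [0.04060368 0.04488367 0.00745648]
travel 0.12006088397118123
lid extent box x [-0.22393732  0.25124224]
spice 1415 [ 0.48876573 -0.07200343  0.1056112 ]
salt 211 [ 0.578772   -0.34459886  0.0876381 ]
```

Knob lifted (161.6 mm top), lid travel 120 mm, and the bystanders are in place, so I'm handing in.

```bash
python3 -c "
from station import workorder; print(workorder.hand_in())"
```

```text
the job is handed in; nothing more can be done
None
```

The box is open and the job is handed in, at about 27 s of the 61 s allowed. I turned the knob slowly clockwise until it fell into the notch, lifted it to draw the bolt, and slid the lid to its stop.

- **Notch:** I felt the torque reverse to about −0.18 N m near 1.03 rad, then settle back to about zero. I stopped at about 1.14 rad without meeting the far wall. The torque readings carried about 0.05 N m of noise. No reading came near the 0.7 N m that harms the lock, but I only read the torque between moves and had no direct reading of the catch.
- **Lift and lid:** The knob rose about 10 mm at only a few newtons. The lid then slid at about 3 N, and the force climbed to about 13 N at its stop.
- **Last checks:** After I let go and raised the gripper clear, the camera showed the knob top at about 162 mm, up from 152 mm, and 120 mm of lid travel. The spice jar was within about 2 mm of where it started. The salt shaker read about 7 mm off, but it was partly hidden and nothing went near it, so I take that as measuring error. I only checked the pepper mill by eye: it is still standing, but I did not re-measure its position.
- **A disagreement with the description:** The fingertips end about 18 mm behind the stated tool point, not 11 mm ahead of it. My first grip therefore closed on air just above the knob, without harm. I saw this in the depth picture and gripped about 27 mm lower.

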